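# Hang the wet rack of watch cases on the drip stand

## Robot

A 6-joint arm with a two-finger parallel gripper is mounted at the origin on the work surface. World frame = base frame: x ahead of the robot, y to its left, z up, the work surface at z = 0. Lengths are in m, angles in rad, forces in N, time in s.
With the tool pointing down it reaches from about 0.35 to 0.95 m from the base axis. Payload 17.4 kg.
Tool frame: the origin (TCP) lies on the centre line of the jaws, within the pads' length; the fingertips stand 8 mm ahead of it and the grasp point (between the pads) lies 11 mm behind it; z points along the fingers, y is the line along which they close (so a half turn about z gives the same grasp; the last joint's range is limited). The gripper opens to 93 mm and grips with 3 to 60 N. Pads are 15 mm wide; open, the fingers measure 128 mm over their backs; the gripper's body (75 mm by 188 mm) begins 65 mm behind the grasp point.
Start: joints at [-1.332, 0.116, 1.442, -0, 1.584, -0.038], TCP at [0.184, -0.649, 0.227] pointing down, gripper open.
Joint ranges: [-2.83, 2.83], [-0.83, 2.19], [0.07, 2.5], [-1.14, 4.28], [0.01, 3], [-2.97, 2.97]. Speed limits (rad/s): [1.89, 1.89, 2.22, 3.14, 3.14, 3.14].

## Interface

Orientations are given as a unit quaternion [w, x, y, z].
In Python, from cell import manip gives the robot as it stands.
- The arm moves only by the shell command python3 -m jog 'ROWS' [FORCE]. ROWS is JSON, a list that holds one entry, the list of rows, each a list of 7 numbers: the opening, from 0 (shut) to 1 (fully open), then the shift along the tool's x, y, z scaled (see below), then the turn, a rotation vector about the tool's x, y, z scaled (see below). A call has exactly 5 rows; each row is the pose to reach, as a shift and turn from the pose commanded when the call began, along the tool's axes at that moment, turning the shorter way round; what a row does not reach only later rows make up. The controller multiplies each number of a shift by 500 mm and each number of a turn by pi rad. A row lasts 1/8 s, in which the tool goes at most 62.5 mm and 10.7 degrees, less where a joint would pass 70% of its speed; a pose out of reach is approached as far as the arm can. A call with a number of a shift or a turn outside -1 to 1 is refused whole. A call with a gripper value outside its range is refused whole. The fingers move at their own pace and stop on an object; FORCE is the grip in N (left out, the last holds). Time passes only in rows, so rows that repeat a pose let the fingers close, or fill a call up. It gives the time, the measured TCP pose, the force, the opening and the grip force at its end, in the units of the state.
- manip.read_state(): the state, without advancing time (a new reading comes with each control period).
- manip.read_camera(name): name is "scene" or "top" or "wrist"; returns the picture (480x640x3 uint8, red, green, blue); there is no depth.
- manip.calibration(name): a dict with "K" (3x3 intrinsics, pixels), "extrinsics" (4x4, takes a point from world to camera coordinates). Camera axes: x right, y down, z forward; pixel columns grow to the right and rows downward; lengths in m; the calibration is good to about 2 mm. A picture is of the moment at which its call begins: read the wrist's pose just before it. calibration takes no time and is no camera call; for the wrist camera it gives the pose at the moment of the call.
- manip.job_done(): hands the job in; it is judged then, once.
The state is a dict: "t": time; "joint_pos": joint angles; "joint_vel": joint speeds; "joint_torque": joint torques, N m; "ee_pos": TCP position; "eef_rot": TCP orientation; "wrist_force": force on the tool from outside, world axes, zero at the start; "ft_torque": the same for the moment, N m; "grip_width": opening from 0.0 (shut) to 1.0 (fully open); "grip_force": force on a finger pad.
Only numpy, scipy, OpenCV 4.12 (cv2) and the standard library are available. Lean on these libraries where they do the work, as an engineer would, in place of code of your own. Each camera call takes 0.05 s, during which the arm holds its last target. There are 200 camera calls.

## Task

Get the freshly rinsed rack of watch cases drying. First push the blue drip tray fully home under the hooks, then lift the rack out of its white cradle by the red handle and hang its top bar on both orange hooks of the drip stand, making sure that both ends are down in their hooks before you let go. Once it hangs freely, switch the fan on by pushing its lever all the way over to the side away from the robot; leave everything else on the bench where it is and keep the rack upright throughout.

Things in the scene. Friction and masses are not known exactly. Their poses are not given: they have to be found in the camera images.
- drip_stand: Fixed drip stand on the left or right half of the bench, yaw up to 0.2: grey base plate 260 x 240 x 8 mm, two 14 mm posts at x = 65, y = +-100 mm, each with an orange hook reaching to -x. Origin: bench level, midway between the hook troughs; +x away from the robot at yaw 0, +z up. A crossbar joins the posts at x = 68, z = 92 to 108 mm; between the hooks nothing else is above it.
- hook_left (a point): Centre of the floor of the hook at stand y = +100 mm, x = 0, z = 185 mm; the underside of the rack's bar comes to rest here. The hook is an upward-open trough across x, 12 mm wide in y: floor flat, 16 mm wide in x; walls flare to 34 mm apart at z = 205 mm (tips at z = 207, x = +-24 mm). Axes as the stand's.
- hook_right (a point): The same for the hook at y = -100 mm. The two hooks leave 188 mm between them, so the 148 mm wide frame passes between them only when brought in from the stand's front (-x, robot) side with the bar above the hook tips; coming from the side, the frame would strike a hook.
- drip_tray (a joint): Travel of the blue drip tray on its rails, m: 0 = fully home under the hooks (a stop), grows as it comes out to the stand's -x, up to 0.12; starts 0.07 to 0.10. Under 0.006 counts as home. About 2 N of friction; stays where it is left. Tray 110 x 170 x 32 mm, underside 9 mm above the bench.
- tray_push_plate (a point): Middle of the outer (robot-side) face of the tray's upright push plate, 40 mm above the tray's underside; the plate is 90 mm wide (y), 6 mm thick, its top edge 64 mm above the bench. Push it along the stand's +x. With the tray home it is at stand x = -61 mm.
- cradle: Fixed white cradle, base 110 x 200 x 10 mm, on the other half of the bench, yaw up to 0.25 rad. Origin: centre of its underside. Two slots at y = +-70 mm, 13 mm wide in x, walls 40 mm above the bench, hold the rack's feet: lift the rack straight up at least 35 mm before moving sideways.
- rack: Loose steel rack, 0.4 to 0.6 kg, with six watch cases fixed in it, upright in the cradle; may hang either way round. Origin: centre of its underside (10 mm above the bench at the start, 70 mm when hung); z up, wide along y. Frame 148 mm wide (y), 10 mm thick (x). Top bar 260 mm long (y), 10 mm thick (x), z = 115 to 127 mm. Between the hooks the frame has 20 mm of side play each way.
- rack_handle (a point): Middle of the red handle tab on top of the rack's bar: 10 mm thick (x), 50 mm wide (y), from z = 127 to 167 mm of the rack; this point is at z = 149 mm. Grip it across its thickness. Axes as the rack's.
- rack_end_left (a point): Underside of the rack's top bar at y = +100 mm, z = 115 mm of the rack: it sits on one hook's floor when hung.
- rack_end_right (a point): The same at y = -100 mm.
- fan_lever (a joint): Fan switch lever, rad: 0 = off, leaning towards the robot 0.5 rad from upright; 0.5 = upright; 1.0 = on, fully over, leaning away (a stop). Starts 0 to 0.2; stays where it is left; about 1 N at the knob moves it. Over 0.9 counts as on.
- fan_lever_base: Fixed teal block of the fan switch, 70 x 50 x 25 mm, in the middle of the bench between cradle and stand. Origin: centre of its underside; the lever's axis is along its y, 22 mm up, and turning it on moves the knob to its +x (away from the robot at yaw 0). Yaw up to 0.25 rad.
- fan_lever_tip (a point): Centre of the lever's black ball knob, 26 mm across, 70 mm from the lever's axis; the rod is 10 mm thick.
- spirit_bottle: Bystander, leave alone: small clear glass bottle with white cap, 44 mm across, 100 mm tall. Origin: centre of its underside.
- brass_cup: Bystander, leave alone: cream cup of brass parts, 56 mm across, 26 mm tall. Origin: centre of its underside.
- steel_cup: Bystander, leave alone: cream cup of steel parts, 56 mm across, 26 mm tall. Origin: centre of its underside.
- screw_cup: Bystander, leave alone: white cup of dark screws, 56 mm across, 26 mm tall. Origin: centre of its underside.
- red_bin: Bystander, leave alone: open red bin with steel blanks, 100 x 150 x 45 mm. Origin: centre of its underside.
- hammer: Bystander, leave alone: small hammer with a wooden handle, 220 mm long, lying flat. Origin: centre of its underside.
- spare_case: Bystander, leave alone: bare steel watch case ring, 38 mm across, 10 mm tall, lying flat. Origin: centre of its underside.
Not all that is in view belongs to the job. What is shaped like the cradle but purple or turquoise is not meant.

How it is judged:
On the way, in this order (a step that is already met when the one before it is completed fails the run):
1. the drip tray is pushed home while the rack is still in its cradle (value of joint drip_tray below 0.006 m and distance of rack from where it was at the start of the episode below 0.01 m), for 0.2 s.
2. the rack is lifted clear of its cradle in the gripper (z of rack in the frame of cradle above 0.045 m and contact force between the fingers and rack above 0.5 N), for 0.1 s.
3. both ends of the bar are down in their hooks while the rack is still held (z of rack_end_left in the frame of drip_stand between 0.18 and 0.1885 m and x of rack_end_left in the frame of drip_stand between -0.009 and 0.009 m and z of rack_end_right in the frame of drip_stand between 0.18 and 0.1885 m and x of rack_end_right in the frame of drip_stand between -0.009 and 0.009 m and y of rack in the frame of drip_stand between -0.028 and 0.028 m and contact force between the fingers and rack above 0.5 N), for 0.2 s.
4. the rack is let go and hangs on both hooks by itself (z of rack_end_left in the frame of drip_stand between 0.18 and 0.1885 m and x of rack_end_left in the frame of drip_stand between -0.009 and 0.009 m and z of rack_end_right in the frame of drip_stand between 0.18 and 0.1885 m and x of rack_end_right in the frame of drip_stand between -0.009 and 0.009 m and y of rack in the frame of drip_stand between -0.028 and 0.028 m and contact force between the fingers and rack below 0.05 N and linear speed of rack below 0.03 m/s and angular speed of rack below 0.2 rad/s), for 0.3 s.
5. the fan lever is pushed fully over (value of joint fan_lever above 0.9 rad and z of rack_end_left in the frame of drip_stand between 0.18 and 0.1885 m and x of rack_end_left in the frame of drip_stand between -0.009 and 0.009 m and z of rack_end_right in the frame of drip_stand between 0.18 and 0.1885 m and x of rack_end_right in the frame of drip_stand between -0.009 and 0.009 m and y of rack in the frame of drip_stand between -0.028 and 0.028 m), for 0.1 s.
At the end, for the whole second after the job is handed in: The rack hangs at rest with both ends of its bar in the two hooks (underside within about 4 mm of each hook floor, 9 mm across the hook, 28 mm along the bar), the tray is within 6 mm of home and the fan lever is over by more than 0.9 of its 1.0 rad (all of step 5 and value of joint drip_tray below 0.006 m and linear speed of rack below 0.03 m/s and angular speed of rack below 0.2 rad/s); the robot touches nothing.
It fails at once if the rack is tipped more than 0.5 rad from upright (angle between rack's own z axis and vertical above 0.5 rad).
It fails at once if a bystander is moved more than 30 mm (distance of any of spirit_bottle, brass_cup, steel_cup, screw_cup, red_bin, hammer, spare_case from where it was at the start of the episode above 0.03 m).
It also fails if it takes over 72 s, if anything falls off the work surface, if the arm or the gripper's body presses on something with over 40 N, if the wrist force passes 120 N, or if a joint passes its speed limit or range.

## Working session

There is one attempt and no reset: what is moved stays moved. The work goes in short steps, Python scripts to look and compute and a shell command to move; the robot and the scene stay as the last step left them, time stands still between calls to the robot, and variables do not carry over. Pictures are saved under pics/ and viewed, at most 12 in all, crops included, and the job is handed in when it is done.

```bash
mkdir -p pics; python3 - <<'E'
from cell import manip
import cv2,numpy as np
for n in ["scene","top"]:
    im=manip.read_camera(n); cv2.imwrite(f"pics/{n}0.png",im[:,:,::-1])
    c=manip.calibration(n); print(n,np.round(c["K"],1).tolist(),np.round(c["extrinsics"],3).tolist())
s=manip.read_state(); print(s["t"],s["ee_pos"],s["eef_rot"])
E
```

```text
scene [[510.6, 0.0, 319.7], [0.0, 510.6, 235.8], [0.0, 0.0, 1.0]] [[-0.533, 0.846, -0.005, 0.279], [0.706, 0.441, -0.554, -0.292], [-0.467, -0.299, -0.832, 1.708], [0.0, 0.0, 0.0, 1.0]]
top [[610.7, 0.0, 318.5], [0.0, 610.7, 248.8], [0.0, 0.0, 1.0]] [[0.028, -1.0, -0.003, -0.009], [-0.986, -0.027, -0.164, 0.56], [0.164, 0.007, -0.986, 1.962], [0.0, 0.0, 0.0, 1.0]]
0.1 [ 0.18440931 -0.64914906  0.22595667] [-5.25291787e-04  9.90438992e-01  1.37950442e-01 -5.48473111e-05]
```

View pics/scene0.png

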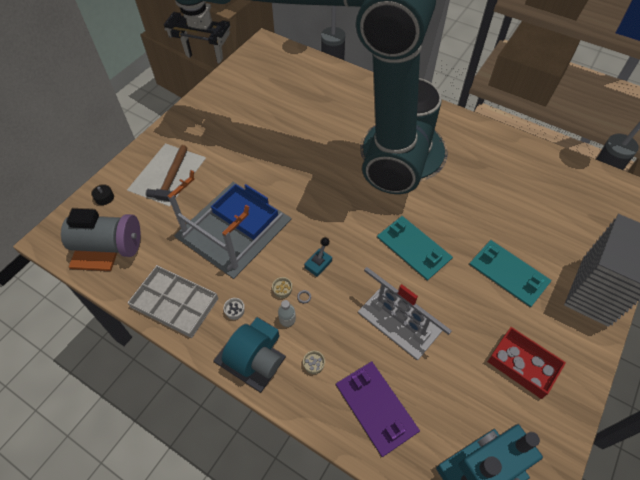

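View pics/top0.png

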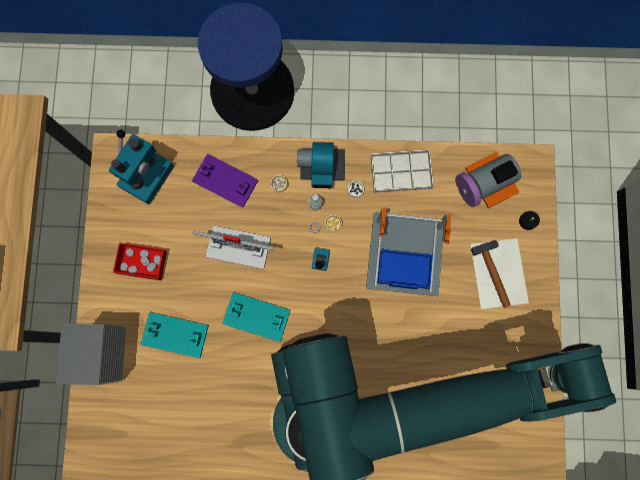

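Seen: the stand with its blue tray is on the right (top 405,255; scene 240,220). Candidates for the cradle (top view): white with rack (238,245), turquoise (256,316) and (174,334), purple (225,180). I choose the white one. The red thing could be the handle (231,238) or the red bin (140,261); I choose the handle. The lever is at (320,258), not the bench machines.

```bash
cat > h.py <<'E'
from cell import manip
import cv2,numpy as np
def cal(n):
    c=manip.calibration(n); return np.array(c["K"]),np.array(c["extrinsics"])
def tri(obs):  # [(K,E,uv)]
    A=[]
    for K,E,(u,v) in obs:
        P=K@E[:3]; A+= [u*P[2]-P[0], v*P[2]-P[1]]
    A=np.array(A); return np.linalg.lstsq(A[:,:3],-A[:,3],rcond=None)[0]
def onplane(K,E,uv,z):
    R,t=E[:3,:3],E[:3,3]; o=-R.T@t; d=R.T@np.linalg.inv(K)@np.array([*uv,1.]); return o+d*(z-o[2])/d[2]
def proj(K,E,p):
    q=K@(E[:3]@np.array([*p,1.])); return q[:2]/q[2]
def comps(im,lo,hi,roi,amin=15):
    x0,y0,x1,y1=roi; hsv=cv2.cvtColor(im[y0:y1,x0:x1],cv2.COLOR_RGB2HSV)
    m=cv2.inRange(hsv,np.array(lo),np.array(hi)); n,l,s,c=cv2.connectedComponentsWithStats(m)
    return [(s[i,4],c[i]+[x0,y0],s[i,:4]+[x0,y0,0,0],np.argwhere(l==i)[:,::-1]+[x0,y0]) for i in range(1,n) if s[i,4]>=amin]
E
python3 - <<'E'
from h import *
t=cv2.imread("pics/top0.png");s=cv2.imread("pics/scene0.png")
f=lambda im,x,y,w,h:cv2.resize(im[y:y+h,x:x+w],(400,300),interpolation=cv2.INTER_CUBIC)
cv2.imwrite("pics/mos.png",np.vstack([np.hstack([f(t,355,200,120,90+10),f(t,185,215,120,90)]),np.hstack([f(s,160,160,150,112),f(s,340,260,120,90)])]))
t=t[:,:,::-1].copy();s=s[:,:,::-1].copy()
for nm,lo,hi,rt,rs in [("orange",(5,140,90),(18,255,255),(360,200,470,245),(165,165,260,240)),("blue",(105,150,60),(125,255,255),(360,230,450,300),(200,170,300,245)),("red",(0,160,80),(4,255,255),(200,225,270,255),(380,275,430,310)),("knob",(0,0,0),(179,255,45),(305,240,335,275),(310,230,340,260))]:
    for n,im,r in(("top",t,rt),("sc",s,rs)):
        for a,c,b,_ in comps(im,lo,hi,r): print(nm,n,a,c.round(1),b)
E
```

```text
orange top 120 [382.7 221.2] [380 207   7  30]
orange top 147 [447.5 229.6] [444 214   7  31]
orange sc 47 [189.7 177.6] [185 171   9  13]
orange sc 64 [175.4 191.1] [168 186  16  12]
orange sc 59 [243.3 213.4] [235 206  14  14]
orange sc 76 [230.6 227.1] [223 221  17  14]
blue top 1839 [404.8 269.1] [377 249  56  40]
blue sc 1837 [245.2 209.3] [212 185  65  54]
red top 65 [230.8 238.4] [223 235  16   8]
red sc 72 [408.2 291.5] [400 285  17  14]
knob top 57 [319.4 263.8] [315 259  10  10]
knob sc 50 [324.6 241.5] [321 238   8   8]
```

View pics/mos.png

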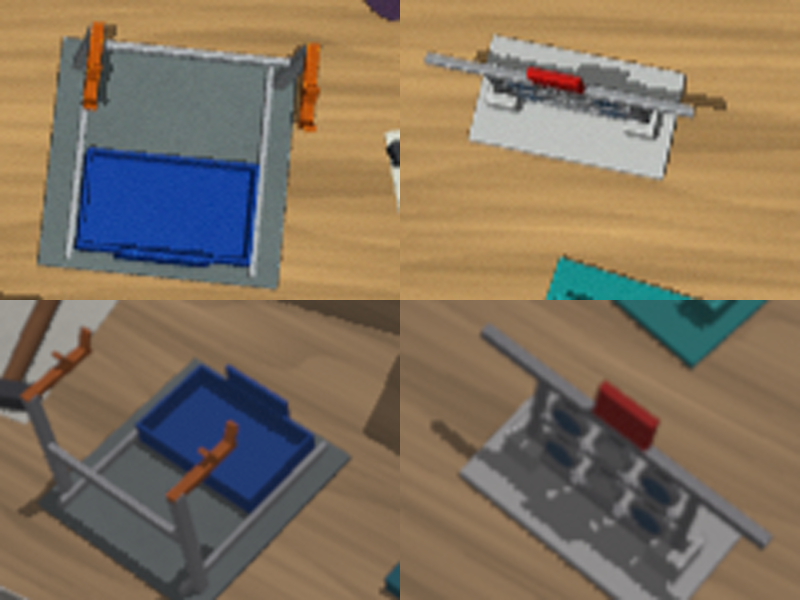

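The close crops confirm it: rack with red handle in the white cradle (handle top 231,238), hook tips at top (382,236) and (447,243), tray push plate top edge (389,283)–(418,288).

```bash
python3 - <<'E'
from h import *
T=cal("top");S=cal("scene")
P={}
for n,a,b in [("hookL tip",(382.5,235.5),(247,206.5)),("hookR tip",(446,242.5),(192,172.5)),("handle",(230.8,238.4),(408.2,291.5)),
 ("bar-y",(272.9,248),(365.5,269)),("bar+y",(192.5,232),(450.4,332.6)),("plate-y",(418,287.7),(245.5,185)),("plate+y",(389.5,283.3),(268,198.8)),("knob",(319.4,263.8),(324.6,241.5))]:
    p=tri([(*T,a),(*S,b)]);P[n]=p;print(n,p.round(3),"top@z",end=" ")
    z={"h":.207,"b":.13,"p":.064,"k":.08}[n[0]]; z=.165 if n=="handle" else z
    print(onplane(*T,a,z).round(3),onplane(*S,b,z).round(3))
for a,b in(("hookL tip","hookR tip"),("bar+y","bar-y"),("plate+y","plate-y")):
    d=P[a]-P[b];print(a,"yaw",np.arctan2(-d[0],d[1]),np.linalg.norm(d))
print(manip.calibration("wrist"))
E
```

```text
hookL tip [ 0.58  -0.187  0.201] top@z [ 0.579 -0.188  0.207] [ 0.583 -0.183  0.207]
hookR tip [ 0.565 -0.382  0.201] top@z [ 0.563 -0.38   0.207] [ 0.569 -0.379  0.207]
handle [0.564 0.277 0.173] top@z [0.565 0.278 0.165] [0.56  0.275 0.165]
bar-y [0.544 0.15  0.134] top@z [0.545 0.15  0.13 ] [0.541 0.15  0.13 ]
bar+y [0.588 0.405 0.135] top@z [0.589 0.406 0.13 ] [0.586 0.405 0.13 ]
plate-y [ 0.439 -0.319  0.058] top@z [ 0.439 -0.318  0.064] [ 0.443 -0.315  0.064]
plate+y [ 0.45  -0.226  0.065] top@z [ 0.45  -0.226  0.064] [ 0.45  -0.227  0.064]
knob [0.504 0.003 0.09 ] top@z [0.505 0.002 0.08 ] [0.498 0.    0.08 ]
hookL tip yaw -0.07773179982489863 0.19505967257185408
bar+y yaw -0.17269760168827422 0.25878560377572796
plate+y yaw -0.11896936337426389 0.09371891142920039
{'K': array([[346.38658803,   0.        , 317.10925572],
       [  0.        , 346.38658803, 241.24536868],
       [  0.        ,   0.        ,   1.        ]]), 'extrinsics': array([[ 0.27331111, -0.96192442, -0.00156662, -0.67401114],
       [-0.93306786, -0.26550734,  0.24267309, -0.02989857],
       [-0.23384912, -0.06486349, -0.97010686,  0.38889324],
       [ 0.        ,  0.        ,  0.        ,  1.        ]])}
```

```bash
cat >> h.py <<'E'
from scipy.spatial.transform import Rotation as R
def tool(yaw,tilt=0): # tool down, x axis at yaw; tilt>0 leans gripper top to tool -x
    return R.from_euler('z',yaw)*R.from_quat([1,0,0,0])*R.from_euler('y',tilt)
def go(p,yaw,tilt=0):
    s=manip.read_state();q=s["eef_rot"];C=R.from_quat([*q[1:],q[0]])
    d=C.inv().apply(np.array(p)-s["ee_pos"])/.5; r=(C.inv()*tool(yaw,tilt)).as_rotvec()/np.pi
    print("rows",d.round(4),r.round(4))
E
python3 -c "
from h import *
print(tool(-.09,.25).as_matrix().round(2))
go([.385,-.267,.2],-.09,.25)"; python3 -m jog '[[[0,0.6,-0.6,0,0,0,0.117],[0,0.6,-0.6,0,0,0,0.117],[0,0.6,-0.6,0,0,0,0.117],[0,0.6,-0.6,0,0,0,0.117],[0,0.6,-0.6,0,0,0,0.117]]]' 10; python3 -c "
from h import *
go([.385,-.267,.2],-.09,.25)
go([.385,-.267,.045],-.09,.25)"
```

```text
[[ 0.96 -0.09  0.25]
 [-0.09 -1.   -0.02]
 [ 0.25  0.   -0.97]]
rows [ 0.5948 -0.6255  0.0526] [-0.0149  0.0787  0.1161]
t: 0.72
ee_pos: [0.3371, -0.3745, 0.2264]
eef_rot: [-0.0, 0.999, -0.046, 0.0]
wrist_force: [1.0, -0.8, 0.7]
grip_width: 0.51
grip_force: 0.0
rows [ 0.0758 -0.2228  0.0529] [ 0.      0.0796 -0.0004]
rows [ 0.0758 -0.2227  0.3629] [ 0.      0.0796 -0.0004]
```

```bash
python3 -m jog '[[[0,0.076,-0.223,0.08,0,0.08,0],[0,0.076,-0.223,0.08,0,0.08,0],[0,0.076,-0.223,0.363,0,0.08,0],[0,0.076,-0.223,0.363,0,0.08,0],[0,0.076,-0.223,0.363,0,0.08,0]]]'; python3 -c "
from h import *
go([.385,-.267,.045],-.09,.25)
go([.515,-.279,.045],-.09,.25)
im=manip.read_camera('wrist');cv2.imwrite('pics/w1.png',im[:,:,::-1])"
```

```text
t: 1.35
ee_pos: [0.3832, -0.2673, 0.0417]
eef_rot: [0.004, 0.991, -0.045, 0.123]
wrist_force: [0.4, 0.6, 1.0]
grip_width: 0.012
grip_force: 0.0
rows [ 0.0051 -0.001  -0.0055] [-0.0009  0.0009 -0.0004]
rows [ 0.2582 -0.0006  0.0584] [-0.0009  0.0009 -0.0004]
```

View pics/w1.png

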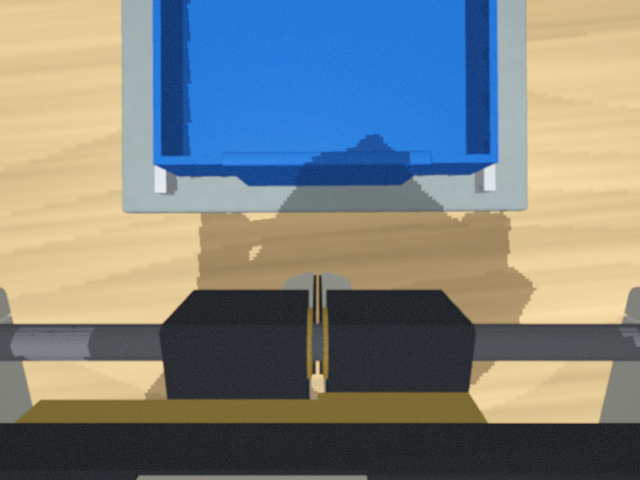

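The plate (rows 150–185, columns 222–432) is centred ahead of the shut fingers (column 318).

```bash
python3 -m jog '[[[0,0.05,0,0.013,0,0,0],[0,0.09,0,0.023,0,0,0],[0,0.13,0,0.033,0,0,0],[0,0.17,0,0.042,0,0,0],[0,0.21,0,0.052,0,0,0]]]'; python3 -m jog '[[[0,0.02,0,0.005,0,0,0],[0,0.04,0,0.01,0,0,0],[0,0.05,0,0.013,0,0,0],[0,0.06,0,0.015,0,0,0],[0,0.06,0,0.015,0,0,0]]]'
```

```text
t: 2.02
ee_pos: [0.4936, -0.2794, 0.0484]
eef_rot: [0.006, 0.991, -0.045, 0.126]
wrist_force: [-3.0, 0.4, -2.3]
grip_width: 0.007
grip_force: 1.5
t: 2.65
ee_pos: [0.521, -0.2815, 0.0464]
eef_rot: [0.005, 0.991, -0.045, 0.123]
wrist_force: [-32.0, 4.2, 20.3]
grip_width: 0.004
grip_force: 16.0
```

```bash
python3 -m jog '[[[0,-0.08,0,-0.015,0,0,0],[0,-0.08,0,-0.015,0,0,0],[0.6,-0.08,0,-0.1,0,-0.04,0],[0.6,-0.1,0,-0.25,0,-0.08,0],[0.6,-0.12,0,-0.36,0,-0.08,0]]]'; python3 -c "
from h import *
go([.49,-.28,.38],-.09)"
```

```text
t: 3.28
ee_pos: [0.4239, -0.2722, 0.2017]
eef_rot: [-0.0, 0.999, -0.045, -0.001]
wrist_force: [1.9, -0.3, 0.4]
grip_width: 0.282
grip_force: 0.0
rows [ 0.1324  0.0036 -0.3569] [-0.      0.0006  0.    ]
```

```bash
python3 -m jog '[[[0.6,0,0,-0.12,0,0,0],[0.6,0,0,-0.24,0,0,0],[0.6,0.08,0,-0.35,0,0,0],[0.6,0.13,0,-0.357,0,0,0],[0.6,0.13,0,-0.357,0,0,0]]]'; cat > look.py <<'E'
from h import *
import sys
n=sys.argv[1]
W=cal("wrist"); im=manip.read_camera("wrist"); s=manip.read_state(); print(s["t"],s["ee_pos"].round(4))
cv2.imwrite(f"pics/{n}.png",im[:,:,::-1]); np.savez(f"pics/{n}.npz",K=W[0],E=W[1],im=im)
E
python3 look.py w2; python3 -c "
from h import *
d=np.load('pics/w2.npz')
for a,c,b,_ in comps(d['im'],(5,140,90),(18,255,255),(0,0,640,480),40): print(a,c.round(1),b)
for a,c,b,_ in comps(d['im'],(105,150,60),(125,255,255),(0,0,640,480),400): print(a,c.round(1),b)
T=manip.read_camera('top')
for a,c,b,_ in comps(T,(105,150,60),(125,255,255),(360,200,450,300),100): print(a,c.round(1),b)
"
```

```text
t: 3.9
ee_pos: [0.4898, -0.2783, 0.3784]
eef_rot: [-0.0, 0.999, -0.045, 0.0]
wrist_force: [-0.1, 0.1, -0.8]
grip_width: 0.598
grip_force: 0.0
3.95 [ 0.4888 -0.2782  0.3779]
144 [515.8   3.5] [507   0  22  11]
1153 [213.3  92.8] [202  35  23 108]
1611 [424.7  90.3] [414  34  24 108]
1982 [521.3 188.4] [495 127  53 121]
10593 [318.7 128.2] [256  85 126  90]
463 [390.6 237.5] [380 223  29  35]
```

View pics/w2.png

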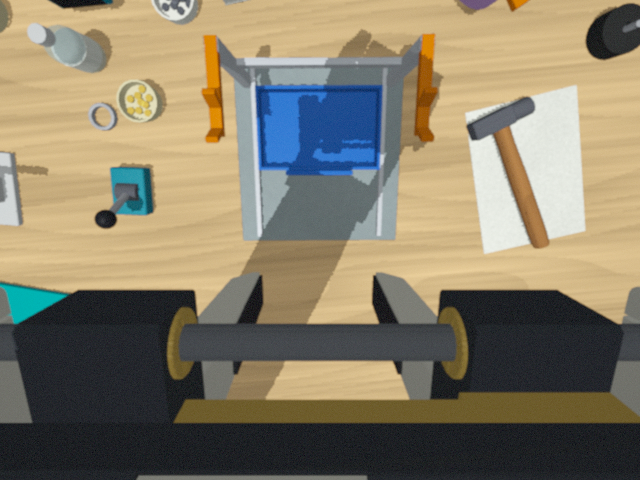

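The tray is home: its plate edge is at row 172 against the base front edge at row 240. Front hook tips are at about (213,141) and (425,140), and the knob is at (106,218).

```bash
python3 -m jog '[[[0.6,0,-0.11,-0.02,0,0,0],[0.6,0.02,-0.22,-0.04,0,0,0],[0.6,0.02,-0.33,-0.04,0,0,0],[0.6,0.02,-0.36,-0.04,0,0,0],[0.6,0.02,-0.36,-0.04,0,0,0]]]'; python3 look.py w3; python3 -c "
from h import *
A=np.load('pics/w2.npz');B=np.load('pics/w3.npz')
def low(d,roi,o=(5,140,90)):
    c=max(comps(d['im'],o,(18,255,255),roi,40),key=lambda k:k[0]); p=c[3]; b=p[:,1].max(); q=p[p[:,1]>b-10]
    print(c[0],c[2]); return np.array([q[:,0].mean(),b+.5])
la=low(A,(190,20,240,160));ra=low(A,(400,20,450,160))
cs=[k for k in comps(B['im'],(5,140,90),(18,255,255),(250,0,640,260),300)]
cs=sorted(cs,key=lambda k:k[1][0])
for k in cs: print(k[0],k[1].round(),k[2])
t=[]
for k,a in zip(cs[:2],(la,ra)):
    p=k[3];b=p[:,1].max();q=p[p[:,1]>b-10];uv=np.array([q[:,0].mean(),b+.5]);print(a,uv)
    X=tri([(A['K'],A['E'],a),(B['K'],B['E'],uv)]);print('tip',X.round(4),onplane(A['K'],A['E'],a,.205).round(4),onplane(B['K'],B['E'],uv,.205).round(4));t.append(X)
def bl(d,n):
    print(n,[(k[0],k[1].round(1)) for k in comps(d['im'],(0,0,0),(179,255,30),(40,150,420,280),100)])
bl(A,'A');bl(B,'B')
d=t[0]-t[1];print('yaw',np.arctan2(-d[0],d[1]),np.linalg.norm(d))
"
```

```text
t: 4.62
ee_pos: [0.5139, -0.0996, 0.3982]
eef_rot: [0.0, 0.999, -0.045, 0.0]
wrist_force: [0.4, -1.7, -0.1]
grip_width: 0.605
grip_force: 0.0
4.675 [ 0.514  -0.1004  0.3981]
1153 [202  35  23 108]
1611 [414  34  24 108]
1251 [399. 101.] [391  51  18 100]
3449 [611. 144.] [579  50  61 199]
[213.49350649 142.5       ] [398.54471545 150.5       ]
tip [ 0.5752 -0.1875  0.195 ] [ 0.5742 -0.1903  0.205 ] [ 0.5757 -0.1853  0.205 ]
[424.64150943 141.5       ] [636.47368421 248.5       ]
tip [ 0.5279 -0.3316  0.3242] [ 0.5576 -0.3836  0.205 ] [ 0.4538 -0.4307  0.205 ]
A []
B []
yaw -0.317411959774978 0.19918868276710766
```

View pics/w3.png

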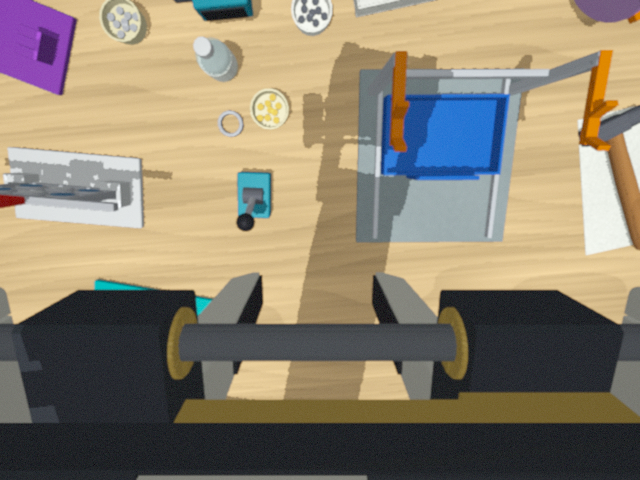

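```bash
python3 -c "
from h import *
A=np.load('pics/w2.npz');B=np.load('pics/w3.npz')
for z in(.195,.205):
  for d,l,r in((A,(213.5,142.5),(424.6,141.5)),(B,(398.5,150.5),(596.5,149))):
    L=onplane(d['K'],d['E'],l,z);Q=onplane(d['K'],d['E'],r,z);e=L-Q;y=np.arctan2(-e[0],e[1]);m=(L+Q)/2;print(z,L.round(4),Q.round(4),np.linalg.norm(e).round(4),y.round(4),'origin',(m[:2]+.024*np.array([np.cos(y),np.sin(y)])).round(4))
print(manip.read_state()['joint_pos'].round(3))
# knob, red handle in B / top
print([(k[0],k[1].round(1)) for k in comps(B['im'],(0,0,0),(179,255,60),(230,200,262,235),40)],[(k[0],k[1].round(1)) for k in comps(A['im'],(0,0,0),(179,255,60),(90,205,125,230),40)])
go([.50,.20,.33],-.173+np.pi/2);go([.50,.20,.33],-.173-np.pi/2)
"
```

```text
0.195 [ 0.5748 -0.1875  0.195 ] [ 0.5577 -0.3865  0.195 ] 0.1998 -0.0853 origin [ 0.5902 -0.289 ]
0.195 [ 0.5756 -0.1875  0.195 ] [ 0.5593 -0.3861  0.195 ] 0.1992 -0.0823 origin [ 0.5914 -0.2888]
0.205 [ 0.5742 -0.1903  0.205 ] [ 0.5577 -0.3835  0.205 ] 0.194 -0.0853 origin [ 0.5898 -0.289 ]
0.205 [ 0.5757 -0.1853  0.205 ] [ 0.5598 -0.3783  0.205 ] 0.1937 -0.0823 origin [ 0.5917 -0.2837]
[-0.241 -0.205  1.477 -0.     1.87   1.42 ]
[(np.int32(188), array([245.2, 221.4]))] [(np.int32(258), array([105.7, 218.4]))]
rows [-0.0823 -0.5958  0.136 ] [ 1.000e-04  1.000e-04 -4.738e-01]
rows [-0.0823 -0.5958  0.136 ] [ 1.000e-04 -1.000e-04  5.262e-01]
```

```bash
python3 -m jog '[[[0.6,0.06,-0.12,0,0,0,-0.059],[0.6,0.06,-0.24,0,0,0,-0.118],[0.6,0.06,-0.36,0,0,0,-0.177],[0.6,0.06,-0.48,0,0,0,-0.236],[0.6,0.06,-0.6,0,0,0,-0.295]]]'; python3 -c "
from h import *
go([.564,.21,.35],-.173+np.pi/2)"
```

```text
t: 5.3
ee_pos: [0.572, 0.1964, 0.398]
eef_rot: [0.0, 0.913, 0.408, -0.0]
wrist_force: [1.4, -0.5, 0.7]
grip_width: 0.597
grip_force: 0.0
rows [ 0.0097 -0.0301  0.0959] [ 0.000e+00  1.000e-04 -1.775e-01]
```

```bash
python3 -m jog '[[[0.6,0.01,-0.03,0.03,0,0,-0.059],[0.6,0.01,-0.03,0.06,0,0,-0.118],[0.6,0.01,-0.03,0.095,0,0,-0.1775],[0.6,0.01,-0.03,0.095,0,0,-0.1775],[0.6,0.01,-0.03,0.095,0,0,-0.1775]]]'; python3 look.py w4; python3 -c "
from h import *
d=np.load('pics/w4.npz')
for a,c,b,p in comps(d['im'],(0,140,60),(5,255,255),(0,0,640,300),100): print(a,c.round(1),b,cv2.minAreaRect(p.astype(np.float32)))
"
```

```text
t: 5.92
ee_pos: [0.5641, 0.2091, 0.3514]
eef_rot: [0.0, 0.769, 0.64, 0.0]
wrist_force: [-0.8, -0.6, -0.4]
grip_width: 0.6
grip_force: 0.0
5.975 [0.5641 0.2093 0.3516]
507 [304.2 156. ] [299 130  11  53] ((304.3328552246094, 155.98019409179688), (52.151878356933594, 9.806743621826172), 88.63607025146484)
```

View pics/w4.png

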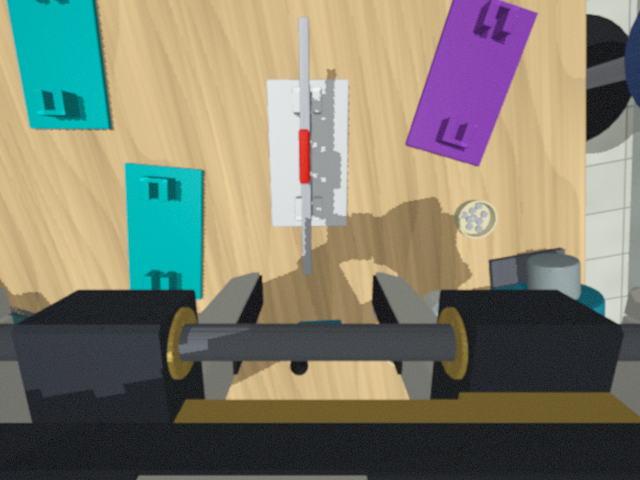

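The rack stands nearly aligned with the tool: handle at (304,156), bar from (303,20) to (307,270).

```bash
python3 -c "
from h import *
d=np.load('pics/w4.npz');K,E=d['K'],d['E']
for z in(.167,.177): print(onplane(K,E,(304.2,156),z).round(4))
a,b=onplane(K,E,(303.2,22),.137),onplane(K,E,(307,270),.137);e=a-b;print(a,b,np.linalg.norm(e),np.arctan2(-e[0],e[1]))
T=cal('top');h=tri([(K,E,(304.2,156)),(*T,(230.8,238.4))]);print('handle',h)
y=np.arctan2(-e[0],e[1])
S=manip.read_camera('scene');cv2.imwrite('pics/s1.png',S[:,:,::-1])
go([h[0],h[1],.22],y+np.pi/2);go([h[0],h[1],.17],y+np.pi/2)
"
```

```text
[0.5623 0.276  0.167 ]
[0.5627 0.2759 0.177 ]
[0.5839632  0.39835613 0.137     ] [0.54045855 0.15275029 0.137     ] 0.24942911300450973 -0.1753135640759479
handle [0.56272793 0.27597818 0.18014949]
rows [ 0.1303 -0.0266  0.2632] [ 0.0003 -0.0001 -0.0017]
rows [ 0.1303 -0.0267  0.3632] [ 0.0003 -0.0001 -0.0017]
```

```bash
python3 -m jog '[[[0.5,0.1,-0.0267,0.08,0,0,0],[0.5,0.13,-0.0267,0.19,0,0,0],[0.5,0.13,-0.0267,0.29,0,0,0],[0.5,0.13,-0.0267,0.36,0,0,0],[0.5,0.13,-0.0267,0.4,0,0,0]]]'; python3 -m jog '[[[0.5,0,0,0,0,0,0],[0,0,0,0,0,0,0],[0,0,0,0,0,0,0],[0,0,0,0,0,0,0],[0,0,0,0,0,0,0]]]' 40;python3 -m jog '[[[0,0,0,0,0,0,0],[0,0,0,0,0,0,0],[0,0,0,0,0,0,0],[0,0,0,-0.02,0,0,0],[0,0,0,-0.04,0,0,0]]]'
```

```text
t: 6.65
ee_pos: [0.5618, 0.2761, 0.1494]
eef_rot: [-0.0, 0.767, 0.641, -0.001]
wrist_force: [0.2, -0.0, 0.6]
grip_width: 0.499
grip_force: 0.0
t: 7.28
ee_pos: [0.5621, 0.2763, 0.1511]
eef_rot: [0.0, 0.767, 0.642, 0.0]
wrist_force: [1.7, -0.2, -0.8]
grip_width: 0.119
grip_force: 0.2
t: 7.9
ee_pos: [0.5618, 0.2762, 0.1708]
eef_rot: [-0.0, 0.767, 0.642, -0.0]
wrist_force: [3.1, 0.5, -5.8]
grip_width: 0.103
grip_force: 40.0
```

```bash
python3 -m jog '[[[0,0,0,-0.05,0,0,0],[0,0,0,-0.1,0,0,0],[0,0,0,-0.16,0,0,0],[0,0,0,-0.22,0,0,0],[0,0,0,-0.24,0,0,0]]]'; python3 -c "
from h import *
go([.48,-.28,.29],-.084+np.pi/2)"
```

```text
t: 8.52
ee_pos: [0.562, 0.2765, 0.2929]
eef_rot: [0.0, 0.767, 0.642, 0.001]
wrist_force: [1.3, 0.5, -5.7]
grip_width: 0.104
grip_force: 40.0
rows [-1.1245  0.0345  0.0043] [ 0.0005 -0.0004 -0.0296]
```

```bash
python3 -m jog '[[[0,-0.06,0,0,0,0,0],[0,-0.15,0.006,0,0,0,-0.005],[0,-0.25,0.01,0,0,0,-0.01],[0,-0.35,0.015,0,0,0,-0.015],[0,-0.45,0.02,0,0,0,-0.02]]]'; python3 -m jog '[[[0,-0.1,0,0,0,0,-0.003],[0,-0.2,0.005,0,0,0,-0.006],[0,-0.3,0.01,0,0,0,-0.01],[0,-0.4,0.01,0,0,0,-0.01],[0,-0.5,0.01,0,0,0,-0.01]]]';  python3 -c "
from h import *
go([.48,-.28,.285],-.084+np.pi/2)"
```

```text
t: 9.15
ee_pos: [0.5313, 0.0517, 0.2899]
eef_rot: [-0.0, 0.746, 0.666, -0.0]
wrist_force: [0.5, -0.9, -5.5]
grip_width: 0.109
grip_force: 40.0
t: 9.78
ee_pos: [0.5079, -0.1973, 0.2899]
eef_rot: [-0.001, 0.736, 0.677, -0.0]
wrist_force: [0.7, -0.8, -5.6]
grip_width: 0.109
grip_force: 40.0
rows [-0.1695 -0.0418  0.0097] [-0.0003 -0.0002  0.0003]
```

```bash
python3 -m jog '[[[0,-0.08,-0.02,0,0,0,0],[0,-0.14,-0.042,0.01,0,0,0],[0,-0.17,-0.042,0.01,0,0,0],[0,-0.17,-0.042,0.01,0,0,0],[0,-0.17,-0.042,0.01,0,0,0]]]'; python3 look.py w5; python3 -c "
from h import *
S=manip.read_camera('scene')
a=np.load('pics/w5.npz')['im']
cv2.imwrite('pics/m2.png',np.vstack([cv2.resize(a,(400,300))[:, :, ::-1],cv2.resize(S[120:270,130:330],(400,300),interpolation=cv2.INTER_CUBIC)[:,:,::-1]]))
go([.591,-.289,.28],-.084+np.pi/2)"
```

```text
t: 10.4
ee_pos: [0.481, -0.2781, 0.2856]
eef_rot: [-0.0, 0.736, 0.677, 0.0]
wrist_force: [-0.0, 0.6, -5.8]
grip_width: 0.106
grip_force: 40.0
10.45 [ 0.481  -0.278   0.2857]
rows [-0.0039  0.2211  0.0115] [ 0.     -0.0001  0.0007]
```

View pics/m2.png

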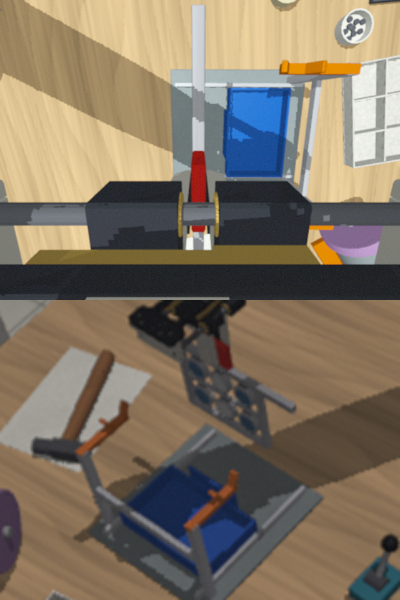

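The rack is held upright in front of the stand, bar parallel to the hook line, with the left hook at (320,68) in the upper view.

```bash
python3 -m jog '[[[0,-0.004,0.05,0,0,0,0],[0,-0.004,0.11,0.01,0,0,0],[0,-0.004,0.17,0.03,0,0,0],[0,-0.004,0.221,0.05,0,0,0],[0,-0.004,0.221,0.06,0,0,0]]]'; python3 look.py w6; python3 -c "
from h import *
S=manip.read_camera('scene')
a=np.load('pics/w6.npz')['im']
cv2.imwrite('pics/m3.png',np.vstack([cv2.resize(a[0:300,160:560],(400,300))[:, :, ::-1],cv2.resize(S[150:240,150:270],(400,300),interpolation=cv2.INTER_CUBIC)[:,:,::-1]]))
go([.591,-.289,.211],-.084+np.pi/2)"
```

```text
t: 11.12
ee_pos: [0.5918, -0.289, 0.2543]
eef_rot: [-0.001, 0.735, 0.678, -0.0]
wrist_force: [0.1, 0.3, -6.5]
grip_width: 0.105
grip_force: 40.0
11.175 [ 0.591  -0.2891  0.2541]
rows [0.0007 0.0011 0.0878] [-0.0004 -0.0002  0.0006]
```

View pics/m3.png

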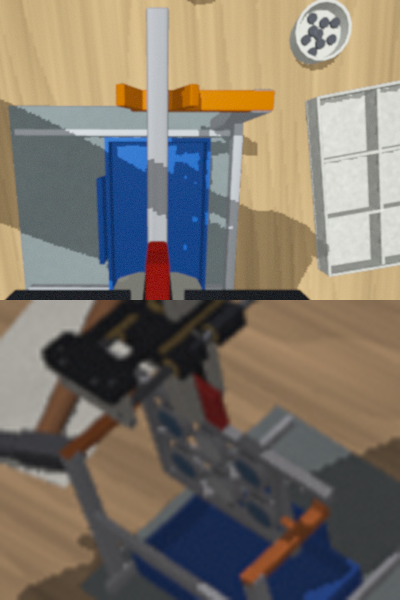

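The bar (columns 147–168) sits centred over the trough (front tip 116, rear tip 200), so I'll lower it.

```bash
python3 -m jog '[[[0,0,0,0.02,0,0,0],[0,0,0,0.04,0,0,0],[0,0,0,0.06,0,0,0],[0,0,0,0.075,0,0,0],[0,0,0,0.08,0,0,0]]]';  python3 -m jog '[[[0,0,0,0.003,0,0,0],[0,0,0,0.006,0,0,0],[0,0,0,0.009,0,0,0],[0,0,0,0.009,0,0,0],[0,0,0,0.009,0,0,0]]]'
```

```text
t: 11.85
ee_pos: [0.5904, -0.29, 0.215]
eef_rot: [-0.0, 0.736, 0.677, -0.0]
wrist_force: [-0.0, -0.2, -5.5]
grip_width: 0.107
grip_force: 40.0
t: 12.48
ee_pos: [0.5906, -0.29, 0.2114]
eef_rot: [0.0, 0.736, 0.677, 0.0]
wrist_force: [0.2, -0.7, -3.0]
grip_width: 0.103
grip_force: 40.0
```

```bash
python3 -m jog '[[[0,0,0,0.003,0,0,0],[0,0,0,0.005,0,0,0],[0,0,0,0.005,0,0,0],[0,0,0,0.005,0,0,0],[0,0,0,0.005,0,0,0]]]'; python3 look.py w7; python3 -c "
from h import *
S=manip.read_camera('scene');T=manip.read_camera('top')
a=np.load('pics/w7.npz')['im']
f=lambda im:cv2.resize(im,(400,300),interpolation=cv2.INTER_CUBIC)
cv2.imwrite('pics/m4.png',np.vstack([np.hstack([f(a[0:300,160:560]),f(S[150:240,150:270])]),np.hstack([f(T[195:285,355:475]),f(S[160:205,150:210])])])[:,:,::-1])
print({k:np.round(v,2) for k,v in manip.read_state().items() if k in('ft_torque','wrist_force')})"
```

```text
t: 13.1
ee_pos: [0.5907, -0.29, 0.211]
eef_rot: [0.001, 0.736, 0.677, 0.0]
wrist_force: [-5.5, 3.8, 10.9]
grip_width: 0.101
grip_force: 40.0
13.15 [ 0.5907 -0.29    0.211 ]
{'wrist_force': array([-4.97,  4.44, 11.81]), 'ft_torque': array([ 0.18,  0.99, -0.01])}
```

View pics/m4.png

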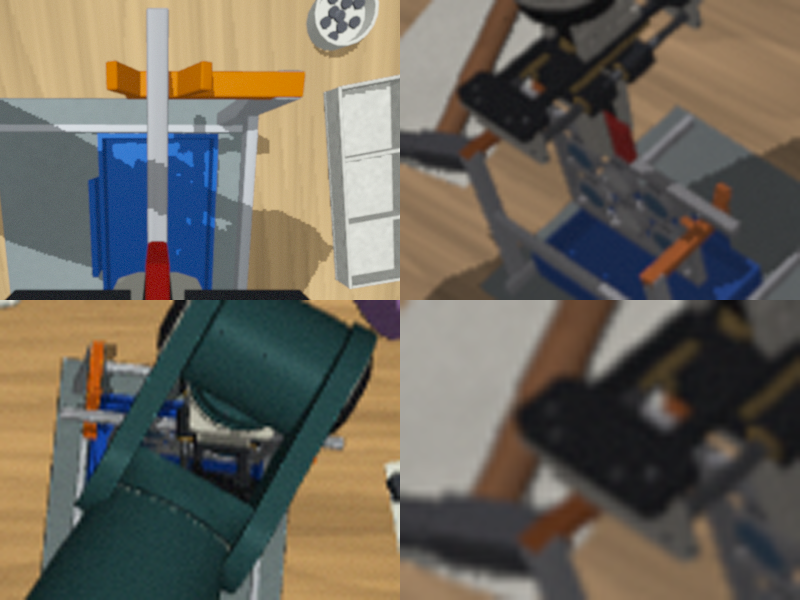

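The bar is down in the left trough (bar at column 157, walls 107–213). The tool is level at exactly the hung height and pressing with 17 N, so I'll ease the load and release.

```bash
python3 -m jog '[[[0,0,0,-0.001,0,0,0],[0,0,0,-0.002,0,0,0],[0,0,0,-0.002,0,0,0],[0,0,0,-0.002,0,0,0],[0,0,0,-0.002,0,0,0]]]'; python3 -m jog '[[[0.2,0,0,0,0,0,0],[0.3,0,0,0,0,0,0],[0.4,0,0,0,0,0,0],[0.4,0,0,0,0,0,0],[0.4,0,0,0,0,0,0]]]'; python3 -m jog '[[[0.4,0,0,-0.03,0,0,0],[0.4,0,0,-0.08,0,0,0],[0.4,0,0,-0.16,0,0,0],[0.4,0,0,-0.24,0,0,0],[0.4,0,0,-0.28,0,0,0]]]'; python3 -c "
from h import *
go([.47,-.16,.40],-.084)"
```

```text
t: 13.88
ee_pos: [0.5907, -0.29, 0.211]
eef_rot: [0.001, 0.736, 0.677, 0.0]
wrist_force: [-3.3, 3.6, 8.0]
grip_width: 0.103
grip_force: 40.0
t: 14.5
ee_pos: [0.5906, -0.29, 0.2097]
eef_rot: [-0.0, 0.736, 0.677, -0.0]
wrist_force: [1.0, 0.2, 0.5]
grip_width: 0.4
grip_force: 0.0
t: 15.12
ee_pos: [0.5907, -0.29, 0.3531]
eef_rot: [0.002, 0.736, 0.677, 0.001]
wrist_force: [0.3, 0.4, -0.6]
grip_width: 0.402
grip_force: 0.0
rows [ 0.2391 -0.2618 -0.0949] [ 1.100e-03 -4.000e-04  5.004e-01]
```

```bash
python3 -m jog '[[[0,0.02,-0.05,-0.08,0,0,0.059],[0,0.08,-0.12,-0.095,0,0,0.118],[0,0.14,-0.2,-0.095,0,0,0.177],[0,0.2,-0.262,-0.095,0,0,0.236],[0,0.239,-0.262,-0.095,0,0,0.295]]]'; python3 -c "
from h import *
go([.47,-.16,.40],-.084)"; python3 -m jog '[[[0,0,0,0,0,0,0.059],[0,0,0,0,0,0,0.118],[0,0,0,0,0,0,0.177],[0,0,0,0,0,0,0.205],[0,0,0,0,0,0,0.205]]]'; python3 look.py w8; python3 -c "
from h import *
go([.47,-.16,.40],-.084)
A=np.load('pics/w2.npz');B=np.load('pics/w3.npz');C=np.load('pics/w8.npz')
k=tri([(A['K'],A['E'],(105.7,218.4)),(B['K'],B['E'],(245.2,221.4)),(*cal('top'),(319.4,263.8)),(*cal('scene'),(324.6,241.5))]);print('knob',k.round(4))
for d,n in((B,'B'),(C,'C')):
  for a,c,b,p in comps(d['im'],(85,120,40),(98,255,255),(160,120,340,270),200): 
    r=cv2.minAreaRect(p.astype(np.float32));q=cv2.boxPoints(r);print(n,a,c,[onplane(d['K'],d['E'],v,.025)[:2].round(3).tolist() for v in q])
"
```

```text
t: 15.75
ee_pos: [0.4683, -0.1589, 0.3982]
eef_rot: [0.001, 0.962, 0.274, 0.001]
wrist_force: [-0.1, 0.4, 0.1]
grip_width: 0.008
grip_force: 0.0
rows [ 0.0017  0.0037 -0.0037] [ 0.0003 -0.0005  0.2033]
t: 16.38
ee_pos: [0.4698, -0.16, 0.3971]
eef_rot: [-0.0, 0.999, -0.041, -0.0]
wrist_force: [0.5, -0.1, -0.5]
grip_width: 0.003
grip_force: 0.0
16.425 [ 0.4699 -0.16    0.3971]
rows [ 0.0003 -0.0001 -0.0058] [-0.      0.0001  0.001 ]
knob [0.502  0.0017 0.0871]
B 958 [254.79853862 192.02400835] [[0.564, 0.015], [0.56, -0.031], [0.492, -0.023], [0.496, 0.025]]
C 1066 [213.0684803 166.130394 ] [[0.563, 0.014], [0.559, -0.036], [0.492, -0.026], [0.497, 0.026]]
```

View pics/w8.png

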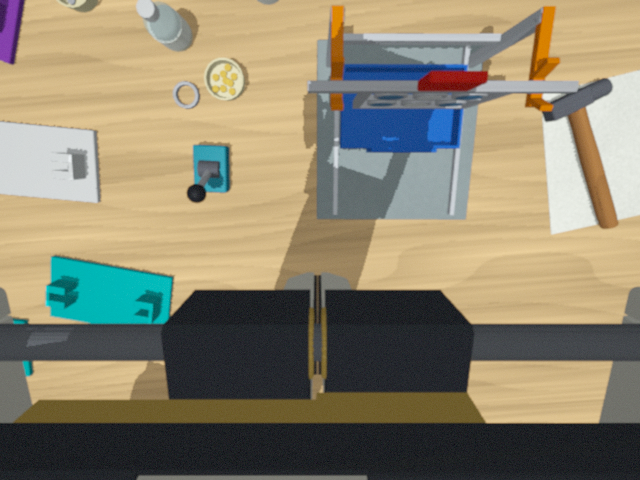

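The rack hangs on both hooks (bar across at row 87, between both troughs). The lever base is at (212,167) and the knob at (196,193).

```bash
python3 -c "
from h import *
go([.44,.009,.25],-.12);go([.44,.009,.075],-.12)"; python3 -m jog '[[[0,-0.02,-0.1,0.08,0,0,0.011],[0,-0.04,-0.2,0.16,0,0,0.011],[0,-0.06,-0.3,0.24,0,0,0.011],[0,-0.0875,-0.332,0.28,0,0,0.011],[0,-0.0875,-0.332,0.3,0,0,0.011]]]';  python3 -c "
from h import *
go([.44,.009,.075],-.12)"
```

```text
rows [-0.0867 -0.3321  0.2942] [-0.      0.0001  0.0125]
rows [-0.0866 -0.3321  0.6442] [-0.      0.0001  0.0125]
t: 17.05
ee_pos: [0.4393, 0.0101, 0.2461]
eef_rot: [-0.0, 0.998, -0.057, -0.0]
wrist_force: [-0.0, 0.3, 1.3]
grip_width: 0.003
grip_force: 0.0
rows [0.002  0.0021 0.3422] [-0.      0.0003  0.0022]
```

```bash
python3 -m jog '[[[0,0,0,0.1,0,0,0],[0,0,0,0.2,0,0,0],[0,0,0,0.3,0,0,0],[0,0,0,0.342,0,0,0],[0,0,0,0.342,0,0,0]]]'; python3 -m jog '[[[0,0.05,0,0,0,0,0],[0,0.1,0,0,0,0,0],[0,0.14,0,0,0,0,0],[0,0.17,0,0,0,0,0],[0,0.19,0,0,0,0,0]]]'; python3 -m jog '[[[0,0.005,0,0,0,0,0],[0,0.01,0,0,0,0,0],[0,0.015,0,0,0,0,0],[0,0.015,0,0,0,0,0],[0,0.015,0,0,0,0,0]]]'
```

```text
t: 17.68
ee_pos: [0.4398, 0.0083, 0.0754]
eef_rot: [0.0, 0.998, -0.059, -0.001]
wrist_force: [0.6, -0.1, -0.1]
grip_width: 0.005
grip_force: 0.0
t: 18.3
ee_pos: [0.5353, -0.0025, 0.0769]
eef_rot: [0.0, 0.998, -0.059, 0.0]
wrist_force: [-1.6, -0.1, -0.9]
grip_width: 0.007
grip_force: 0.6
t: 18.92
ee_pos: [0.5414, -0.0029, 0.0762]
eef_rot: [-0.0, 0.998, -0.059, -0.0]
wrist_force: [-4.8, 0.3, 1.4]
grip_width: 0.005
grip_force: 2.5
```

Force is starting to rise at the stop, so I'll go a bit further and then retreat.

```bash
python3 -m jog '[[[0,0.006,0,0,0,0,0],[0,0.012,0,0,0,0,0],[0,0.016,0,0,0,0,0],[0,0.016,0,0,0,0,0],[0,0.016,0,0,0,0,0]]]'; python3 -m jog '[[[0,-0.05,0,0,0,0,0],[0,-0.12,0,0,0,0,0],[0,-0.2,0,-0.1,0,0,0],[0,-0.2,0,-0.22,0,0,0],[0,-0.2,0,-0.34,0,0,0]]]'; python3 -m jog '[[[0,0,0,-0.1,0,0,0],[0,0,0,-0.2,0,0,0],[0,0,0,-0.3,0,0,0],[0,0,0,-0.3,0,0,0],[0,0,0,-0.3,0,0,0]]]'; python3 look.py w9; python3 -c "
from h import *
S=manip.read_camera('scene');T=manip.read_camera('top')
a=np.load('pics/w9.npz')['im']
f=lambda im:cv2.resize(im,(400,300),interpolation=cv2.INTER_CUBIC)
cv2.imwrite('pics/m5.png',np.vstack([np.hstack([f(a),f(S[150:270,170:330])]),np.hstack([f(T[195:285,355:475]),f(T[225:285,290:370])])])[:,:,::-1])"
```

```text
t: 19.55
ee_pos: [0.5433, -0.0031, 0.0756]
eef_rot: [-0.0, 0.998, -0.059, -0.008]
wrist_force: [-69.2, 5.2, 35.0]
grip_width: 0.006
grip_force: 34.4
t: 20.18
ee_pos: [0.4498, 0.0079, 0.2487]
eef_rot: [-0.0, 0.998, -0.059, 0.001]
wrist_force: [1.5, -0.6, -1.1]
grip_width: 0.003
grip_force: 0.0
t: 20.8
ee_pos: [0.4505, 0.0078, 0.3957]
eef_rot: [-0.0, 0.998, -0.059, -0.0]
wrist_force: [0.6, 0.0, 0.7]
grip_width: 0.005
grip_force: 0.0
20.85 [0.4504 0.0078 0.3951]
```

View pics/m5.png

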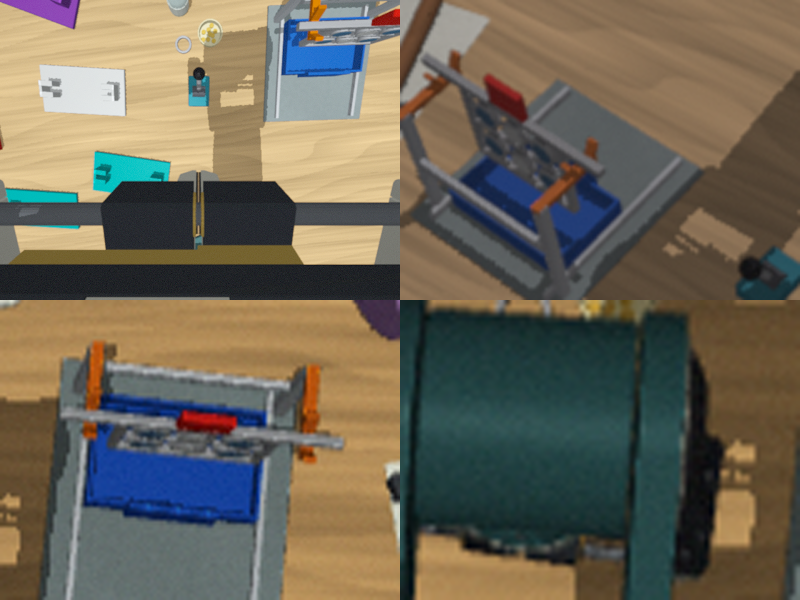

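The lever leans fully away (knob at 198,74), the rack hangs in both hooks, the tray is home and the arm is clear.

```bash
python3 -c "
from cell import manip
print(manip.job_done())"
```

```text
the job is handed in; nothing more can be done
None
```

The job is handed in: tray pushed home, rack hanging in both hooks, fan lever fully over to its stop and the arm clear, all confirmed in the last pictures; no verdict came back.

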